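# Send a valve block down the gravity rail

### The job

Hang the yellow roller carrier, the one with the aluminium valve block, on the sloping steel rail at its open upper end, uphill of the red sprung latch, and set both its rollers gently down on the bar: do not drop it, and never let carrier and bar press or knock together with more than 20 N, then or later. Push it on downhill along the bar until the latch has snapped shut behind it, and let it go there, so that it rolls the rest of the way by itself. Check that it has come to rest against the rubber stop, hanging on both rollers, and leave the other things on the bench where they are.

Things in the scene. Friction and masses are not known exactly. Their poses are not given: they have to be found in the camera images.
- track: Gravity rail: a steel bar on edge, 8 mm thick, 24 high, 470 long, falling 5.7 degrees (1 in 10). Origin: middle of the top edge at the open upper end, robot's left, 205 mm over the bench, AS DRAWN: the bar is clamped by eye, so there it stands up to 5 mm above or below this (true at the stop): feel for it. x: across, away from the robot; y: UPHILL along it (bar: y 0 to -470 mm); z: square to the top edge.
- latch_nose (a point): Tip of the shut red latch: on the bar's middle line at track z = 0, y = -125 mm (axes as track). Its arm (track z 3 to 15 mm) slants from its pivot on the far side (track x 38, y -85 mm) downhill to this tip. A carrier pushed downhill swings it to the far side; it shuts behind the carrier and bars the way back. Posts and brackets are on the bar's far side (x > 0), below track z = -18 mm; its near side and the space beneath are free.
- latch (a joint): Latch angle, rad: 0 shut, up to 1.0 swung aside. A carrier meets it with its seat point at about track y = -78 mm, opens it 0.2 to 0.4 rad with its far cheek and rubs along it, needing a steady push of about 2 to 9 N (its weight alone does not do it); it is clear once the seat point is beyond track y = -163 mm, and the latch snaps back to 0.
- stop_face (a point): Middle of the rubber stop's face at the lower end of the rail, level with the bar's top edge (track y = -455 mm; axes as the rail's level base). A carrier resting on it has its seat point at track y = -420 mm, 35 mm uphill of this point. From the latch to the stop it rolls for about 2 to 4 s.
- carrier_grip (a point): Centre of the black grip of the yellow carrier: an upright plate 12 mm thick (x), 44 long (y), 50 high (z), its centre 168 mm above the carrier's underside. The carrier stands upright on its valve block (50 x 70 x 45 mm), 193 mm high, 0.5 to 0.75 kg. Axes: x across the grip, roughly away from the robot at the start; y along the rollers' way; hung rightly they lie along the track's.
- carrier_seat (a point): Yellow carrier, lowest level of its two rollers (26 mm diameter, 20 mm either side in y), midway between them: 59 mm below the grip's centre, 109 above the underside. Comes to lie on the middle of the bar's top edge. Two cheek plates, 70 mm long in y, stand at x = -10 to -6 and 6 to 10 mm, so they have 2 mm of play each side of the bar. The far (+x) one ends 9 mm below this point. Rollers turn freely.
- carrier_foot (a point): Yellow carrier, top of the hook's foot, 51 mm below the seat point. The near (-x) cheek runs on down as the hook's back (44 mm wide) to this foot, which reaches under the bar from x = -10 to 12 mm. The hook is open to +x: the 24 mm high bar goes in sideways through the 42 mm gap between foot and far cheek, seat point 9 to 27 mm above the bar's top edge; then the carrier is lowered until the rollers sit.
- carrier2: Green carrier of the same shape with a dark steel hub (68 mm diameter) under it, standing on the bench; leave it. The yellow and green carriers may be in each other's places. Origin: underside centre.
- oil: Yellow oil bottle, 56 mm diameter, 150 mm high; leave it. Origin: underside centre.
- cleaner: White bottle, 66 mm diameter, 200 mm high; leave it. Origin: underside centre.
- tray: Black tray 140 x 100 x 30 mm with a brass gland in it; leave it. Origin: underside centre.
- wrench: Wrench lying on the bench; leave it. Origin: underside centre.
- driver: Screwdriver lying on the bench; leave it. Origin: underside centre.
- bush: Steel bush, 48 mm outside, 25 mm high; leave it. Origin: underside centre.
Things that resemble listed ones, but are neither listed nor needed, are in the scene too. Leave any orange or pink look-alike of the part that bears carrier_grip alone.

How it is judged:
On the way, in this order (a step that is already met when the one before it is completed fails the run):
1. the yellow carrier hangs on the bar with both rollers on its top edge, uphill of the latch (seat point 25 to 85 mm from the open end) (x of carrier_seat in the frame of track between -0.0035 and 0.0035 m and z of carrier_seat in the frame of track between -0.0065 and 0.0065 m and angle between the z axis of carrier_seat and the z axis of track, either way round below 0.12 rad and y of carrier_seat in the frame of track between -0.085 and -0.025 m and contact force between carrier and track above 1 N and value of joint latch below 0.1 rad), for 0.2 s.
2. it is past the latch, which has shut behind it, and let go, rolling by itself with at least 60 mm still to go to the stop (x of carrier_seat in the frame of track between -0.0035 and 0.0035 m and z of carrier_seat in the frame of track between -0.0065 and 0.0065 m and angle between the z axis of carrier_seat and the z axis of track, either way round below 0.12 rad and y of carrier_seat in the frame of track between -0.36 and -0.155 m and value of joint latch below 0.08 rad and contact force between the fingers and carrier below 0.05 N), for 0.1 s.
At the end, for the whole second after the job is handed in: The yellow carrier is at rest against the rubber stop (seat point within 6 mm of its place there), both rollers on the bar's top edge (seat point within 3.5 mm across and 3.5 mm in height of it, within 0.12 rad of upright to the bar), the latch is shut, and the robot touches nothing (x of carrier_seat in the frame of track between -0.0035 and 0.0035 m and z of carrier_seat in the frame of track between -0.0065 and 0.0065 m and angle between the z axis of carrier_seat and the z axis of track, either way round below 0.12 rad and z of carrier_seat in the frame of track between -0.0035 and 0.0035 m and y of carrier_seat in the frame of track below -0.414 m and linear speed of carrier below 0.02 m/s and value of joint latch below 0.08 rad).
It fails at once if the carrier and the bar are pressed or knocked together with more than 20 N (contact force between carrier and track above 20 N).
It fails at once if the green carrier is moved more than 20 mm (distance of carrier2 from where it was at the start of the episode above 0.02 m).
It fails at once if another thing on the bench (bottles, tray, wrench, screwdriver, bush) is moved more than 20 mm (distance of any of oil, cleaner, tray, wrench, driver, bush from where it was at the start of the episode above 0.02 m).
It also fails if it takes over 66 s, if anything falls off the work surface, if the arm or the gripper's body presses on something with over 40 N, if the wrist force passes 120 N, or if a joint passes its speed limit or range.

### The arm

A 6-joint arm with a two-finger parallel gripper is mounted at the origin on the work surface. World frame = base frame: x ahead of the robot, y to its left, z up, the work surface at z = 0. Lengths are in m, angles in rad, forces in N, time in s.
With the tool pointing down it reaches from about 0.15 to 0.775 m from the base axis. Payload 6.1 kg.
Tool frame: the origin (TCP) lies midway between the tips of the shut fingers; the grasp point (between the pads) lies 19 mm behind it; z points along the fingers, y is the line along which they close (so a half turn about z gives the same grasp; the last joint's range is limited). The gripper opens to 85 mm and grips with 20 to 120 N. Pads are 22 mm wide; open, the fingers measure 114 mm over their backs; the gripper's body (76 mm by 85 mm) begins 54 mm behind the grasp point. The pads swing forward as they close: fully open they stand 13 mm farther back than shut.
Start: joints at [1.238, 0.126, -0.04, 1.405, 0, 1.571], TCP at [0.172, 0.496, 0.231] pointing down, gripper open.
Joint ranges: [-2.72, 2.72], [-0.95, 1.95], [-1.27, 1.35], [-1.78, 2.02], [-1.46, 1.47], [-3.14, 3.14]. Speed limits (rad/s): [2.39, 2.39, 3.01, 3.14, 3.14, 3.14].

### API

Orientations are given as a 3x3 rotation matrix whose columns are the frame's x, y, z axes.
In Python, from station import get_state, get_image, finish_job gives the robot as it stands. The module is installed in compiled form; this text tells all that it offers.
- The arm moves only by the shell command python3 -m crank 'ROWS' [FORCE]. ROWS is JSON, a list of rows, each a list of 7 numbers: the shift along the tool's x, y, z normalised to -1 to 1, where 1 is 80 mm, then the turn, a rotation vector about the tool's x, y, z normalised to -1 to 1, where 1 is 180 degrees, then the opening, from 0 (shut) to 1 (fully open). In form: [[dx, dy, dz, ax, ay, az, claw], ...]. A call has 1 to 20 rows; each row is the pose to reach, as a shift and turn from the pose commanded when the call began, along the tool's axes at that moment, turning the shorter way round; what a row does not reach only later rows make up. A row lasts 1/10 s, in which the tool goes at most 50 mm and 8.59 degrees, less where a joint would pass 70% of its speed; a pose out of reach is approached as far as the arm can. A call with a number of a shift or a turn outside -1 to 1 is refused whole. A call with a gripper value outside its range is refused whole. The fingers move at their own pace and stop on an object; FORCE is the grip in N (left out, the last holds). Time passes only in rows, so rows that repeat a pose let the fingers close. It gives the time, the measured TCP pose, the force, the opening and the grip force at its end, in the units of the state.
- get_state(): the state, without advancing time (a new reading comes with each control period).
- get_image(name): name is "scene" or "side" or "wrist"; returns a dict with "color" (384x512x3 uint8, red, green, blue), "depth" (384x512 float32, m along the optical axis (not along the pixel's ray), 0 where there is no reading), "fx", "fy", "cx", "cy" (pixels), "rvec" (rotation vector, rad) and "tvec" (3), from world to camera coordinates, as OpenCV has them; the wrist camera has in their place "T_tool_cam" (4x4, takes a point from camera to tool coordinates, whose origin is the TCP and whose axes are the flange's). Camera axes: x right, y down, z forward; pixel columns grow to the right and rows downward; lengths in m; the calibration is good to about 2 mm. A picture is of the moment at which its call begins: read the wrist's pose just before it.
- finish_job(): hands the job in; it is judged then, once.
The state is a dict: "time": time; "q": joint angles; "qvel": joint speeds; "tau": joint torques, N m; "ee_pos": TCP position; "orientation": TCP orientation; "contact_force": force on the tool from outside, world axes, zero at the start; "wrist_torque": the same for the moment, N m; "grip_width": opening from 0.0 (shut) to 1.0 (fully open); "finger_force": force on a finger pad.
Only numpy, scipy, OpenCV 4.12 (cv2) and the standard library are available. Lean on these libraries where they do the work, as an engineer would, in place of code of your own. Each camera call takes 0.05 s, during which the arm holds its last target. There are 200 camera calls.

## Working session

There is one attempt and no reset: what is moved stays moved. The work goes in short steps, Python scripts to look and compute and a shell command to move; the robot and the scene stay as the last step left them, time stands still between calls to the robot, and variables do not carry over. Pictures are saved under pics/ and viewed, at most 10 in all, crops included, and the job is handed in when it is done.

```bash
mkdir -p pics; cat > h.py <<'E'
import numpy as np,cv2,pickle
from station import get_state,get_image
def grab(n):
    s=get_state(); im=get_image(n)
    if 'rvec' in im:
        R=cv2.Rodrigues(np.array(im['rvec'],float))[0]; t=np.array(im['tvec'],float).reshape(3)
        im['Rwc']=R.T; im['c']=-R.T@t
    else:
        T=np.array(im['T_tool_cam']); R=np.array(s['orientation']).reshape(3,3)
        im['Rwc']=R@T[:3,:3]; im['c']=R@T[:3,3]+np.array(s['ee_pos'])
    return im
def ray(im,u,v):
    return im['Rwc']@np.array([(u-im['cx'])/im['fx'],(v-im['cy'])/im['fy'],1.])
def onz(im,u,v,z):
    d=ray(im,u,v); return im['c']+d*(z-im['c'][2])/d[2]
def cloud(im):
    v,u=np.mgrid[:384,:512]; z=im['depth']
    p=np.stack([(u-im['cx'])/im['fx']*z,(v-im['cy'])/im['fy']*z,z],-1)
    return p@im['Rwc'].T+im['c']
def proj(im,p):
    q=im['Rwc'].T@(np.array(p)-im['c']); return np.array([q[0]/q[2]*im['fx']+im['cx'],q[1]/q[2]*im['fy']+im['cy']])
E
python3 - <<'E'
from h import *
a=[]
for n in('scene','side','wrist'):
    im=grab(n); pickle.dump(im,open(n+'.pkl','wb')); print(n,im['c'],im['Rwc'][:,2],im['fx'])
    cv2.imwrite(f'pics/{n}.png',cv2.resize(im['color'][:,:,::-1],(800,600)))
s=get_state();print(s)
E
```

```text
scene [ 0.94692641 -0.67809883  1.0205777 ] [-0.39678024  0.55773476 -0.72903867] 369.9615370234291
side [-0.28455514  0.85362819  1.17329249] [ 0.49711915 -0.55960321 -0.66311145] 445.9990448807277
wrist [0.10581208 0.51858052 0.37183357] [ 0.25914028 -0.09117514 -0.9615266 ] 319.7796110983717
{'time': 0.15, 'q': array([ 1.23804056e+00,  1.26263631e-01, -4.03468736e-02,  1.40541350e+00,
        5.47634759e-07,  1.57078212e+00]), 'qvel': array([ 1.09826699e-03, -1.59974356e-05,  2.45295106e-03, -2.84815001e-04,
       -1.53206966e-03,  4.85380386e-04]), 'tau': array([ 2.19382280e-03, -4.36273205e+01,  3.53148544e+01,  1.36093976e-02,
       -6.25770940e-05, -6.13314967e-06]), 'ee_pos': array([0.17138941, 0.49590908, 0.23070906]), 'orientation': array([[-9.45150405e-01,  3.26635194e-01, -4.01536027e-04],
       [ 3.26635441e-01,  9.45149693e-01, -1.16015232e-03],
       [ 5.65075843e-07, -1.22767433e-03, -9.99999246e-01]]), 'contact_force': array([ 0.55944559, -0.18558996, -0.38660792]), 'wrist_torque': array([-0.05509125,  0.00590248, -0.08609086]), 'finger_force': 0.0, 'grip_width': 1.000210089611294}
```

View pics/scene.png

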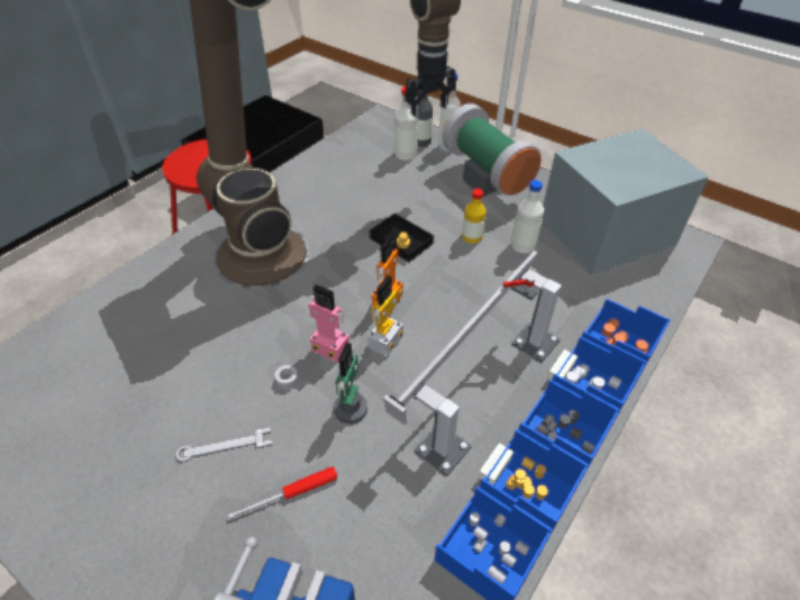

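View pics/side.png

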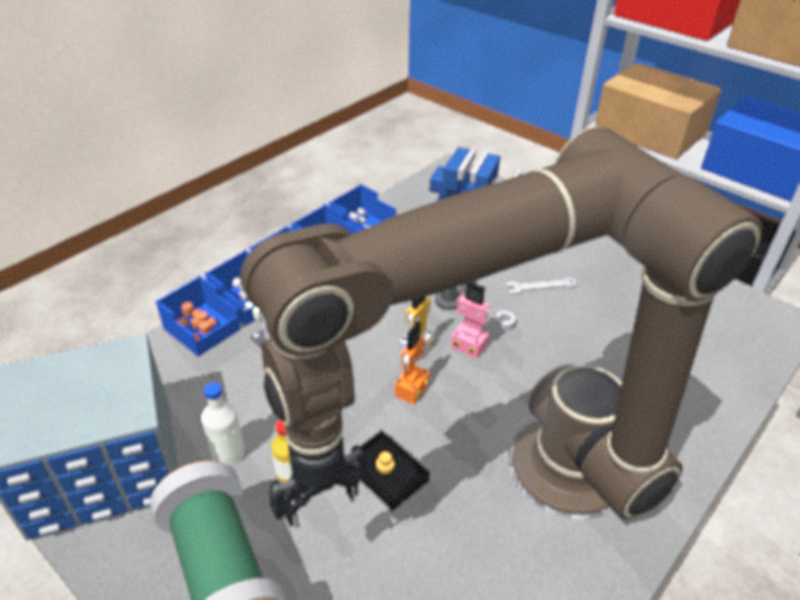

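The scene picture (800x600 scale) shows four look-alikes: pink (325,325), orange (388,260), yellow on an aluminium block (386,315) and green on a dark hub (347,385). The rail runs from its upper end at (533,257) to the stop at (397,403), with the red latch at (520,283). I choose the yellow one with the grey block. In the side view it is at (418,310), partly behind the orange one. Next are one close crop and the measurements.

```bash
python3 - <<'E'
from h import *
im=pickle.load(open('scene.pkl','rb')); 
A=cv2.resize(im['color'][135:285,200:300,::-1],(400,600),interpolation=cv2.INTER_CUBIC)
B=cv2.resize(im['color'][150:275,240:365,::-1],(400,600)[:1]+(400,),interpolation=cv2.INTER_CUBIC)
B=cv2.copyMakeBorder(B,0,200,0,0,cv2.BORDER_CONSTANT)
cv2.imwrite('pics/crop.png',np.hstack([A,B]))
P=cloud(im); hsv=cv2.cvtColor(im['color'],cv2.COLOR_RGB2HSV)
def st(n,m):
    p=P[m]; p=p[np.isfinite(p).all(1)]; print(n,len(p),p.min(0).round(3),np.median(p,0).round(3),p.max(0).round(3))
v,u=np.mgrid[:384,:512]
box=(u>232)&(u<262)&(v>165)&(v<230)
H,S,V=[hsv[...,i] for i in range(3)]
st('yellow',box&(H>19)&(H<32)&(S>150)); st('block',box&(S<40)&(V>110)&(P[...,2]>.02)&(v>203))
st('black',box&(V<60)&(P[...,2]>.1)&(v<200))
# whole colourless for scene objects
st('orange',(u>235)&(u<262)&(v>150)&(v<195)&(H>8)&(H<18)&(S>170))
st('pink',(u>190)&(u<230)&(v>185)&(v<235)&((H>160)|(H<5))&(S>60))
st('green',(u>205)&(u<240)&(v>220)&(v<270)&(H>60)&(H<95)&(S>80))
st('latch',(u>315)&(u<350)&(v>170)&(v<195)&((H>172)|(H<6))&(S>150))
for z in(0,.03): print(onz(im,.64*410,.64*325,z))
# rail: pixels
for (a,b) in [(533,257),(520,268),(480,308),(440,352),(405,395),(397,400)]:
    x,y=int(a*.64),int(b*.64); print((x,y),P[y,x].round(3))
E
```

```text
yellow 188 [ 0.427 -0.678  0.053] [ 0.442 -0.042  0.118] [ 0.947 -0.004  1.021]
block 208 [ 0.412 -0.678  0.02 ] [ 0.448 -0.06   0.043] [ 0.947 -0.     1.021]
black 96 [ 0.367 -0.059  0.147] [ 0.44  -0.043  0.178] [0.444 0.049 0.195]
orange 180 [ 0.274 -0.06   0.001] [0.37  0.072 0.113] [0.44  0.212 0.193]
pink 612 [ 0.278 -0.678 -0.002] [ 0.359 -0.135  0.066] [ 0.947 -0.017  1.021]
green 168 [ 0.479 -0.248  0.054] [ 0.493 -0.224  0.115] [ 0.508 -0.184  0.153]
latch 50 [ 0.634 -0.678  0.199] [0.656 0.109 0.207] [0.947 0.128 1.021]
[0.45139424 0.03824971 0.        ]
[0.46596047 0.01719256 0.03      ]
(341, 164) [0.643 0.205 0.201]
(332, 171) [0.634 0.161 0.197]
(307, 197) [0.553 0.181 0.001]
(281, 225) [0.55  0.013 0.003]
(259, 252) [ 0.616 -0.21   0.163]
(254, 256) [ 0.62  -0.238  0.181]
```

View pics/crop.png

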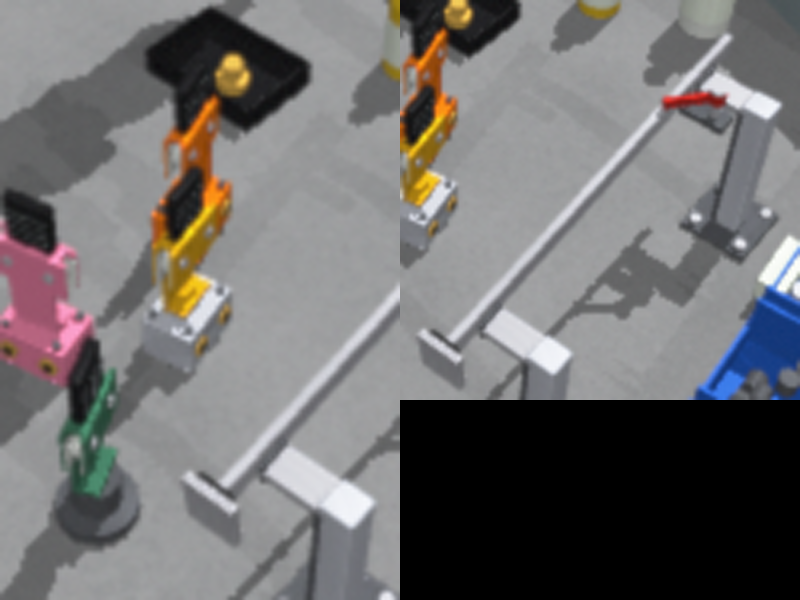

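The crop confirms my choice: at the original scene pixel of about (246,200), the yellow hook with black grip stands on the grey aluminium block. Orange is behind it, pink to its left and green in front. I'll move above it and look with the wrist camera.

```bash
python3 -m crank '[[-0.3,-0.3,-1,0,0,0,1],[-0.6,-0.6,-1,0,0,0,1],[-0.93,-0.99,-1,0,0,0,1]]' >/dev/null
for i in 1; do
python3 -m crank '[[-0.46,-0.5,0,0,0,0,1],[-0.93,-0.99,0,0,0,0,1]]' >/dev/null
python3 -m crank '[[-0.46,-0.5,0,0,0,0,1],[-0.93,-0.99,0,0,0,0,1]]' >/dev/null
python3 -m crank '[[-0.46,-0.5,0,0,0,0,1],[-0.93,-0.99,0,0,0,0,1]]' >/dev/null
python3 -m crank '[[-0.46,-0.5,0,0,0,0,1],[-0.93,-0.99,0,0,0,0,1]]' 
python3 -m crank '[[-0.46,-0.5,0,0,0,0,1],[-0.93,-0.99,0,0,0,0,1]]' 
python3 -m crank '[[0,0,0,0,0,0.394,1],[0,0,0,0,0,0.394,1],[0,0,0,0,0,0.394,1],[0,0,0,0,0,0.394,1],[0,0,0,0,0,0.394,1],[0,0,0,0,0,0.394,1],[0,0,0,0,0,0.394,1],[0,0,0,0,0,0.394,1],[0,0,0,0,0,0.394,1],[0,0,0,0,0,0.394,1]]'; done
python3 - <<'E'
from h import *
im=grab('wrist'); pickle.dump(im,open('w1.pkl','wb')); print(im['c'],im['Rwc'][:,2])
cv2.imwrite('pics/w1.png',cv2.resize(im['color'][:,:,::-1],(800,600)))
im=grab('scene'); pickle.dump(im,open('s1.pkl','wb'))
# rail from scene depth
P=cloud(im); m=(P[...,0]>.55)&(P[...,0]<.7)&(P[...,1]>-.3)&(P[...,1]<.24)&(P[...,2]>.12)&(P[...,2]<.215)
v,u=np.where(m)
for y in np.arange(-.26,.23,.03):
    k=m&(abs(P[...,1]-y)<.006)
    if k.sum(): 
        q=P[k]; q=q[np.argsort(q[:,2])]; print(y.round(2),k.sum(),q[-1].round(3),np.median(q,0).round(3),q[:,0].min().round(3))
E
```

```text
time: 1.25
ee_pos: [0.3794, 0.0298, 0.3114]
orientation: [[-0.945, 0.327, 0.001], [0.327, 0.945, 0.0], [-0.001, 0.0, -1.0]]
contact_force: [0.9, 1.2, 0.4]
grip_width: 1.003
finger_force: 0.0
time: 1.45
ee_pos: [0.4202, -0.0616, 0.3113]
orientation: [[-0.945, 0.327, 0.0], [0.327, 0.945, 0.0], [-0.0, 0.0, -1.0]]
contact_force: [1.0, 0.1, 0.2]
grip_width: 1.005
finger_force: 0.0
time: 2.45
ee_pos: [0.42, -0.0594, 0.3111]
orientation: [[-0.0, 1.0, -0.0], [1.0, 0.0, 0.0], [0.0, -0.0, -1.0]]
contact_force: [-0.4, 0.2, -0.5]
grip_width: 1.002
finger_force: 0.0
[0.4204835  0.01028331 0.45233532] [-0.00149875 -0.27531519 -0.96135285]
-0.23 3 [ 0.625 -0.236  0.177] [ 0.618 -0.225  0.163] 0.614
-0.2 82 [ 0.613 -0.206  0.165] [ 0.677 -0.196  0.143] 0.613
-0.17 112 [ 0.62  -0.167  0.169] [ 0.65  -0.171  0.149] 0.616
-0.14 22 [ 0.623 -0.139  0.174] [ 0.623 -0.139  0.167] 0.617
-0.11 23 [ 0.619 -0.107  0.174] [ 0.625 -0.11   0.166] 0.619
-0.08 19 [ 0.625 -0.075  0.179] [ 0.626 -0.081  0.173] 0.62
-0.05 19 [ 0.622 -0.054  0.18 ] [ 0.628 -0.05   0.177] 0.622
-0.02 19 [ 0.629 -0.022  0.182] [ 0.63  -0.02   0.178] 0.623
0.01 17 [0.63  0.011 0.184] [0.632 0.01  0.18 ] 0.624
0.04 15 [0.629 0.046 0.19 ] [0.633 0.041 0.184] 0.628
0.07 19 [0.633 0.076 0.193] [0.635 0.069 0.186] 0.628
0.1 33 [0.649 0.105 0.211] [0.641 0.1   0.203] 0.63
0.13 89 [0.675 0.126 0.214] [0.669 0.128 0.178] 0.631
0.16 75 [0.641 0.16  0.203] [0.679 0.157 0.182] 0.634
0.19 13 [0.636 0.189 0.204] [0.642 0.189 0.2  ] 0.635
0.22 6 [0.643 0.219 0.204] [0.643 0.219 0.201] 0.637
```

View pics/w1.png

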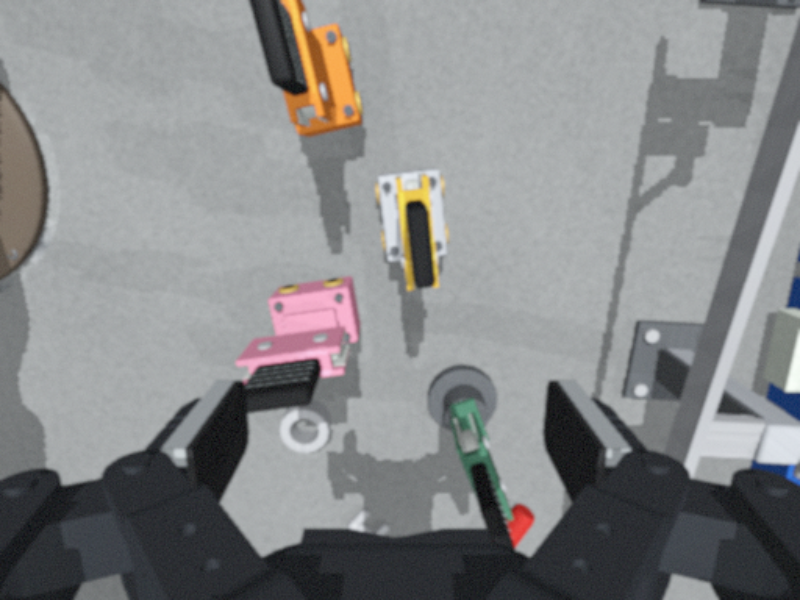

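The wrist view (800 scale) shows the yellow carrier on its aluminium block. Its black grip top is at about (420,245), long axis nearly along image vertical (world y), and nothing stands close around it. The rail runs along the right edge from (800,30) to (690,470).

```bash
python3 - <<'E'
from h import *
im=pickle.load(open('w1.pkl','rb')); P=cloud(im)
hsv=cv2.cvtColor(im['color'],cv2.COLOR_RGB2HSV); v,u=np.mgrid[:384,:512]
m=((hsv[...,2]<60)&(u>250)&(u<290)&(v>120)&(v<190)).astype(np.uint8)
c=max(cv2.findContours(m,0,2)[0],key=cv2.contourArea)
r=cv2.minAreaRect(c); b=cv2.boxPoints(r); print(r)
q=P[m>0]; print('z',np.percentile(q[:,2],[10,50,90]).round(3))
for p in b: print(onz(im,*p,.193).round(4), onz(im,*p,.17).round(4))
k=(m>0)&(P[...,2]>.185); pts=P[k][:,:2].astype(np.float32); print(k.sum(),cv2.minAreaRect(pts),P[k].mean(0))
m2=((hsv[...,0]>18)&(hsv[...,0]<34)&(hsv[...,1]>150)&(u>235)&(u<292)&(v>100)&(v<190))|((m>0))
# block top face z~.045
kb=(abs(P[...,2]-.045)<.006)&(u>230)&(u<295)&(v>100)&(v<185)
pb=P[kb][:,:2].astype(np.float32); print('block',kb.sum(),cv2.minAreaRect(pb),pb.min(0),pb.max(0))
# rail top in the wrist image: bright strip depth
for y in (-.08,-.05,-.02,.01,.04,.07):
    k=(abs(P[...,1]-y)<.004)&(P[...,0]>.58)&(P[...,0]<.68)&(P[...,2]>.12)&(P[...,2]<.23); q=P[k]
    if len(q):
        t=q[q[:,2]>np.percentile(q[:,2],90)-.006]; print(y,len(q),len(t),t[:,0].min().round(4),t[:,0].max().round(4),np.median(t[:,2]).round(4))
print(get_state()['time'])
E
```

```text
((268.5853271484375, 155.768310546875), (54.00102233886719, 11.374448776245117), 83.6598129272461)
z [0.19  0.191 0.192]
[ 0.4257 -0.0126  0.193 ] [ 0.4261 -0.0147  0.17  ]
[ 0.4347 -0.0116  0.193 ] [ 0.4359 -0.0136  0.17  ]
[ 0.4403 -0.0558  0.193 ] [ 0.4421 -0.0617  0.17  ]
[ 0.4309 -0.0569  0.193 ] [ 0.4318 -0.0629  0.17  ]
564 ((0.43309956789016724, -0.03587263822555542), (0.009270125068724155, 0.04206986352801323), 6.742530822753906) [ 0.43293679 -0.03497577  0.19142985]
block 1058 ((0.4332164525985718, -0.03667926788330078), (0.0499575100839138, 0.06982231140136719), 6.574556827545166) [ 0.40490595 -0.07275742] [4.6147433e-01 4.3884860e-04]
-0.08 209 107 0.6168 0.6263 0.1731
-0.05 244 123 0.6188 0.6278 0.1762
-0.02 265 133 0.6201 0.6294 0.179
0.01 286 146 0.6219 0.6309 0.1819
0.04 174 73 0.6235 0.6262 0.1767
0.07 47 47 0.6251 0.6272 0.1671
2.55
```

```bash
python3 -m crank '[[0.3,0.163,0.3,0,0,-0.037,1],[0.3,0.163,0.3,0,0,-0.037,1],[0.3,0.163,0.3,0,0,-0.037,1]]' >/dev/null
python3 -m crank '[[0,0,0.43,0,0,0,1],[0,0,0.86,0,0,0,1]]' >/dev/null
python3 -m crank '[[0,0,0.3,0,0,0,1],[0,0,0.6,0,0,0,1],[0,0,0.86,0,0,0,1],[0,0,0.86,0,0,0,1]]'
python3 -m crank '[[0,0,0,0,0,0,0.1],[0,0,0,0,0,0,0.1],[0,0,0,0,0,0,0],[0,0,0,0,0,0,0],[0,0,0,0,0,0,0],[0,0,0,0,0,0,0]]' 50
```

```text
time: 3.45
ee_pos: [0.4315, -0.0358, 0.1481]
orientation: [[-0.115, 0.993, -0.004], [0.993, 0.115, 0.0], [0.0, -0.004, -1.0]]
contact_force: [0.1, 0.2, 0.6]
grip_width: 1.002
finger_force: 0.0
time: 4.05
ee_pos: [0.4335, -0.0354, 0.1503]
orientation: [[-0.116, 0.993, 0.001], [0.993, 0.116, -0.0], [-0.0, 0.001, -1.0]]
contact_force: [-1.3, -0.3, 3.8]
grip_width: 0.134
finger_force: 49.9
```

```bash
python3 -m crank '[[0,0,-0.1,0,0,0,0],[0,0,-0.4,0,0,0,0],[0,0,-0.9,0,0,0,0],[0,0,-0.9,0,0,0,0]]'
python3 -m crank '[[0,0,-0.4,0,0,0.055,0],[0,0,-0.7,0,0,0.055,0],[0,0,-0.7,0,0,0.055,0],[0,0,-0.7,0,0,0.055,0]]'
python3 - <<'E'
from h import *
im=grab('scene'); pickle.dump(im,open('s2.pkl','wb'))
B=im['color'][:,:,::-1]
cv2.imwrite('pics/s2.png',np.hstack([cv2.resize(B[110:270,190:290],(375,600),interpolation=2),cv2.resize(B[100:270,240:360],(423,600),interpolation=2)]))
P=cloud(im)
for n,(a,b) in dict(oil=(474,220),cleaner=(527,225)).items():
    print(n,P[int(b*.64),int(a*.64)].round(3),onz(im,a*.64,(242 if n=='oil' else 250)*.64,0).round(3))
print(get_state()['time'])
E
```

```text
time: 4.45
ee_pos: [0.4348, -0.0355, 0.2258]
orientation: [[-0.116, 0.993, 0.006], [0.993, 0.116, -0.0], [-0.001, 0.006, -1.0]]
contact_force: [1.0, -1.3, -6.1]
grip_width: 0.133
finger_force: 49.4
time: 4.85
ee_pos: [0.433, -0.0354, 0.2763]
orientation: [[0.056, 0.998, -0.001], [0.998, -0.056, 0.0], [0.0, -0.001, -1.0]]
contact_force: [0.2, 0.0, -6.7]
grip_width: 0.136
finger_force: 50.6
oil [0.412 0.366 0.084] [0.417 0.376 0.   ]
cleaner [0.538 0.411 0.096] [0.545 0.434 0.   ]
4.9
```

View pics/s2.png

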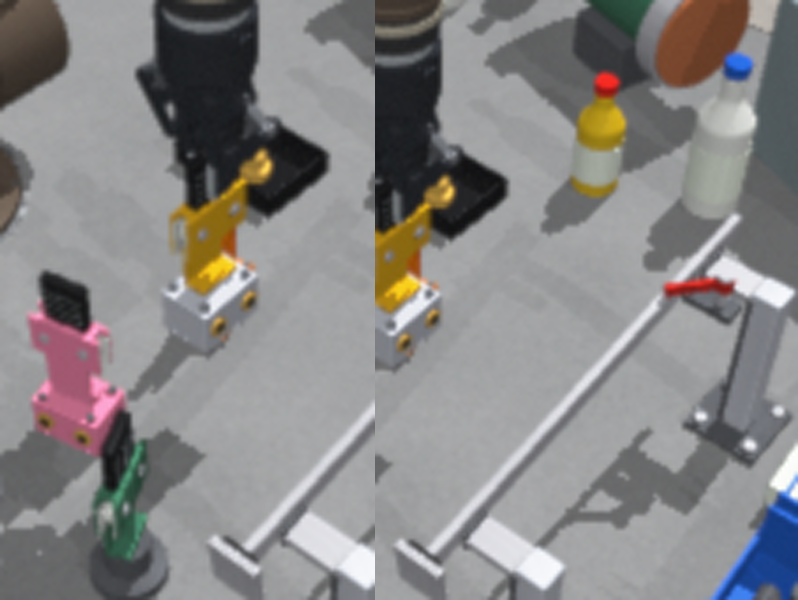

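The carrier is held upright. The bright foot at crop (215,275) points toward the camera (+x), so the hook opens away from the robot as required. The oil and cleaner bottles are far from the path.

```bash
python3 -m crank '[[0.1,0.5,0,0,0,0,0],[0.5,1,0,0,0,0,0]]' >/dev/null
python3 -m crank '[[0.5,0.22,0,0,0,0,0],[1,0.44,0,0,0,0,0]]' >/dev/null
python3 -m crank '[[0.5,0,0,0,0,0,0],[0.9,0,0,0,0,0,0],[1,0,0,0,0,0,0],[1,0,0,0,0,0,0],[1,0,0,0,0,0,0]]'
python3 - <<'E'
from h import *
im=grab('wrist'); pickle.dump(im,open('w2.pkl','wb'))
cv2.imwrite('pics/w2.png',cv2.resize(im['color'][:,:,::-1],(800,600)))
P=cloud(im)
for y in np.arange(.03,.25,.015):
    k=(abs(P[...,1]-y)<.003)&(P[...,0]>.61)&(P[...,0]<.67)&(P[...,2]>.17)&(P[...,2]<.23); q=P[k]
    if len(q):
        t=q[q[:,2]>np.percentile(q[:,2],90)-.004]; print(y.round(3),len(q),len(t),t[:,0].min().round(4),t[:,0].max().round(4),np.median(t[:,2]).round(4))
k=(P[...,0]>.63)&(P[...,0]<.65)&(P[...,2]>.19)&(P[...,2]<.22);print(P[k][:,1].max())
print(get_state()['ee_pos'],get_state()['time'],im['c'])
E
```

```text
time: 5.8
ee_pos: [0.5579, 0.1564, 0.2763]
orientation: [[0.056, 0.998, -0.002], [0.998, -0.056, -0.001], [-0.001, -0.002, -1.0]]
contact_force: [0.2, 0.2, -6.5]
grip_width: 0.137
finger_force: 51.2
0.075 5 5 0.6262 0.6267 0.1709
0.09 90 50 0.6271 0.6374 0.1907
0.105 310 114 0.6373 0.6516 0.207
0.12 393 136 0.6531 0.6699 0.2086
0.135 661 123 0.6625 0.6699 0.2138
0.15 160 94 0.6304 0.6392 0.1966
0.165 401 107 0.6312 0.6399 0.1982
0.18 433 115 0.6322 0.6408 0.1997
0.195 201 120 0.633 0.6415 0.2013
0.21 212 128 0.6338 0.6424 0.2027
0.21889325126071457
[0.55805443 0.15602984 0.27680927] 5.85 [0.56262181 0.22615276 0.4174564 ]
```

View pics/w2.png

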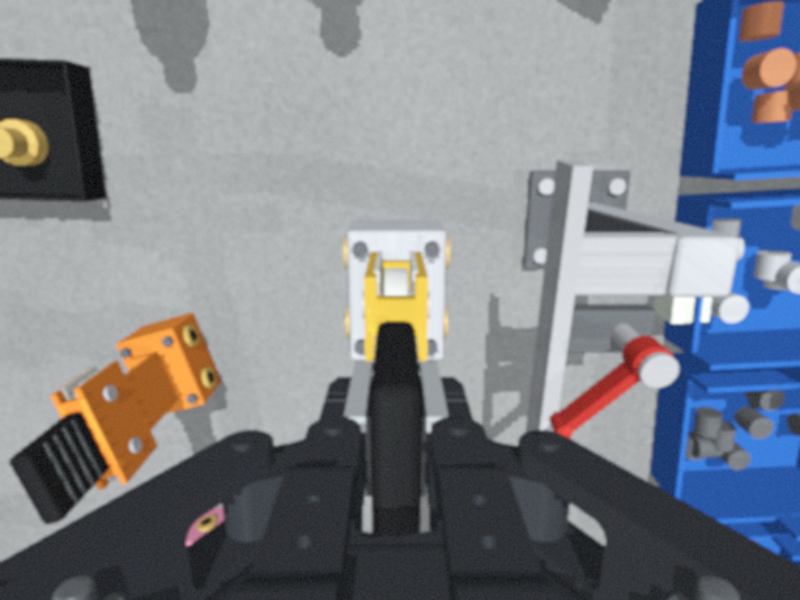

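The wrist view shows the carrier over the bench at (395,300), left of the rail. The bar's open end is at (575,170), the bracket at (640,260) and the red latch at (610,385). I'll tilt the carrier to the slope and set its height before going in sideways.

```bash
python3 -m crank '[[0.114,0.02,0.225,0,0.0323,0,0],[0.114,0.02,0.225,0,0.0323,0,0],[0.114,0.02,0.225,0,0.0323,0,0],[0.114,0.02,0.225,0,0.0323,0,0],[0.114,0.02,0.225,0,0.0323,0,0]]'
python3 - <<'E'
from h import *
s=get_state();R=np.array(s['orientation']);p=np.array(s['ee_pos'])
seat=p+.0413*R[:,2]; m=np.array([.6348+.0552*(seat[1]-.15),seat[1],.1966+.102*(seat[1]-.15)])
print(R.round(4),p,seat,(R.T@(seat-m))*1000,'along',seat[1]-.219,s['contact_force'])
E
```

```text
time: 6.35
ee_pos: [0.5608, 0.166, 0.2606]
orientation: [[0.056, 0.998, 0.007], [0.993, -0.056, 0.1], [0.101, 0.001, -0.995]]
contact_force: [0.3, 0.5, -6.5]
grip_width: 0.136
finger_force: 51.2
[[ 0.056   0.9984  0.0069]
 [ 0.9933 -0.0564  0.1004]
 [ 0.1006  0.0012 -0.9949]] [0.56084863 0.16596618 0.26059243] [0.56113398 0.17011243 0.21950207] [ -2.09020986 -74.63119302 -21.26141234] along -0.048887568850136454 [ 0.33393853  0.46080552 -6.47548868]
```

```bash
python3 -m crank '[[0,0.2,0.02,0,0,0,0],[0,0.4,0.02,0,0,0,0],[0,0.55,0.02,0,0,0,0],[0,0.65,0.02,0,0,0,0],[0,0.72,0.02,0,0,0,0],[0,0.78,0.02,0,0,0,0],[0,0.82,0.02,0,0,0,0],[0,0.86,0.02,0,0,0,0],[0,0.9,0.02,0,0,0,0],[0,0.933,0.02,0,0,0,0],[0,0.933,0.02,0,0,0,0],[0,0.933,0.02,0,0,0,0],[0,0.933,0.02,0,0,0,0]]'
python3 - <<'E'
from h import *
s=get_state();R=np.array(s['orientation']);p=np.array(s['ee_pos'])
seat=p+.0413*R[:,2]; m=np.array([.6348+.0552*(seat[1]-.15),seat[1],.1966+.102*(seat[1]-.15)])
print(p,(R.T@(seat-m))*1000,'along',seat[1]-.219,s['contact_force'],s['wrist_torque'])
im=grab('wrist');pickle.dump(im,open('w3.pkl','wb'))
im2=grab('scene')
a=cv2.resize(im['color'][60:320,150:350,::-1],(461,600)); b=cv2.resize(im2['color'][110:230,290:358,::-1],(338,600),interpolation=2)
cv2.imwrite('pics/w3.png',np.hstack([a,b]))
E
```

```text
time: 7.65
ee_pos: [0.6349, 0.1621, 0.2581]
orientation: [[0.056, 0.998, 0.006], [0.993, -0.056, 0.101], [0.101, -0.0, -0.995]]
contact_force: [0.2, -0.5, -6.1]
grip_width: 0.131
finger_force: 51.2
[0.63488456 0.16205519 0.25810063] [  1.86707283  -0.58617398 -18.66411395] along -0.052768085763608835 [ 0.2225165  -0.52534727 -6.08675456] [-0.29324438  0.05121284  0.01957374]
```

View pics/w3.png

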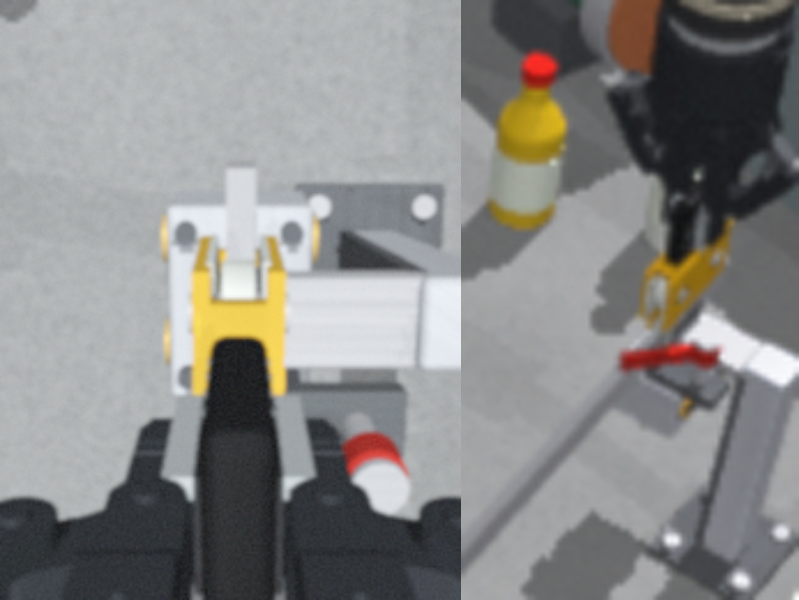

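The left half (wrist) shows the bar end at (240,190) emerging midway between the two yellow cheeks (193 and 285), so the bar is inside the hook. Both halves show no contact. Now I'll lower it slowly, feeling for the bar.

```bash
python3 -m crank '[[0,0.007,0.05,0,0,0,0],[0,0.007,0.1,0,0,0,0],[0,0.007,0.13,0,0,0,0],[0,0.007,0.15,0,0,0,0],[0,0.007,0.15,0,0,0,0],[0,0.007,0.15,0,0,0,0]]' | egrep 'pos|contact'
python3 -m crank '[[0,0,0.0125,0,0,0,0],[0,0,0.0125,0,0,0,0],[0,0,0.0125,0,0,0,0]]'| egrep 'pos|contact'
python3 -m crank '[[0,0,0.0125,0,0,0,0],[0,0,0.0125,0,0,0,0],[0,0,0.0125,0,0,0,0]]'| egrep 'pos|contact'
```

```text
ee_pos: [0.6357, 0.1633, 0.2462]
contact_force: [-0.0, 0.0, -5.6]
ee_pos: [0.6357, 0.1634, 0.2452]
contact_force: [-0.4, 0.3, -5.8]
ee_pos: [0.6357, 0.1634, 0.2441]
contact_force: [1.0, -0.2, -6.2]
```

```bash
for i in 1; do
python3 -m crank '[[0,0,0.0094,0,0,0,0],[0,0,0.0094,0,0,0,0],[0,0,0.0094,0,0,0,0]]'| egrep 'pos|contact'
python3 -m crank '[[0,0,0.0094,0,0,0,0],[0,0,0.0094,0,0,0,0],[0,0,0.0094,0,0,0,0]]'| egrep 'pos|contact'; done
```

```text
ee_pos: [0.6357, 0.1635, 0.2434]
contact_force: [0.0, 0.0, -6.6]
ee_pos: [0.6357, 0.1636, 0.2426]
contact_force: [0.8, 0.5, -6.2]
```

```bash
for i in 1; do
python3 -m crank '[[0,0,0.0063,0,0,0,0],[0,0,0.0063,0,0,0,0],[0,0,0.0063,0,0,0,0]]'| egrep 'pos|contact'
python3 -m crank '[[0,0,0.0063,0,0,0,0],[0,0,0.0063,0,0,0,0],[0,0,0.0063,0,0,0,0]]'| egrep 'pos|contact'
python3 -c "from station import get_state as g;s=g();print(s['contact_force'],s['wrist_torque'])"; done
```

```text
ee_pos: [0.6357, 0.1637, 0.2421]
contact_force: [0.6, 0.4, -6.1]
ee_pos: [0.6357, 0.1637, 0.2417]
contact_force: [0.3, 0.1, -6.6]
[ 0.31169051  0.12221103 -6.55241373] [-0.25263754  0.00299316  0.04768782]
```

```bash
for i in 1; do
python3 -m crank '[[0,0,0.0063,0,0,0,0],[0,0,0.0063,0,0,0,0],[0,0,0.0063,0,0,0,0]]'| egrep 'pos|contact'
python3 -c "from station import get_state as g;s=g();print(s['contact_force'],s['wrist_torque'])"; done
```

```text
ee_pos: [0.6357, 0.1638, 0.2413]
contact_force: [0.6, -0.5, -6.2]
[ 0.58600023 -0.47984829 -6.16801837] [-0.26619206  0.02569309  0.03902413]
```

```bash
for i in 1; do
python3 -m crank '[[0,0,0.0063,0,0,0,0],[0,0,0.0063,0,0,0,0],[0,0,0.0063,0,0,0,0]]'| egrep 'pos|contact'
python3 -m crank '[[0,0,0.0063,0,0,0,0],[0,0,0.0063,0,0,0,0],[0,0,0.0063,0,0,0,0]]'| egrep 'pos|contact'; done
```

```text
ee_pos: [0.6358, 0.1639, 0.2412]
contact_force: [0.1, -0.5, -3.2]
ee_pos: [0.6359, 0.1639, 0.241]
contact_force: [-1.0, -0.6, 2.6]
```

```bash
for i in 1; do
python3 -m crank '[[0,0,0.0063,0,0,0,0],[0,0,0.0063,0,0,0,0],[0,0,0.0063,0,0,0,0]]'| egrep 'pos|contact'; done
```

```text
ee_pos: [0.636, 0.1639, 0.241]
contact_force: [-1.6, -1.7, 6.0]
```

```bash
python3 -c "from station import get_state as g;s=g();print(s['contact_force'],s['wrist_torque'])"
python3 -m crank '[[0,0,-0.0085,0,0,0,0],[0,0,-0.0085,0,0,0,0],[0,0,-0.0085,0,0,0,0],[0,0,-0.0085,0,0,0,0]]'
python3 -c "from station import get_state as g;s=g();print(s['contact_force'],s['wrist_torque'])"
```

```text
[-1.61821145 -1.65894969  5.98385242] [-0.31811832  0.30671926  0.00969403]
time: 11.75
ee_pos: [0.636, 0.1639, 0.241]
orientation: [[0.056, 0.998, 0.007], [0.993, -0.056, 0.101], [0.102, 0.001, -0.995]]
contact_force: [-0.6, -0.2, 5.2]
grip_width: 0.133
finger_force: 52.7
[-0.56417218 -0.17633902  5.1739506 ] [-0.20205109  0.14836881  0.00484808]
```

```bash
python3 -m crank '[[0,0,-0.007,0,0,0,0],[0,0,-0.007,0,0,0,0],[0,0,-0.007,0,0,0,0],[0,0,-0.007,0,0,0,0]]' | egrep 'pos|cont'
python3 -c "from station import get_state as g;s=g();print(s['contact_force'],s['wrist_torque'])"
```

```text
ee_pos: [0.6359, 0.1638, 0.241]
contact_force: [-0.1, -0.7, 3.9]
[-0.07667061 -0.73704861  3.93573197] [-0.16357087 -0.2462087  -0.0259377 ]
```

```bash
python3 -m crank '[[0,0,-0.005,0,0,0,0],[0,0,-0.005,0,0,0,0],[0,0,-0.005,0,0,0,0],[0,0,-0.005,0,0,0,0]]' | egrep 'pos|cont'
python3 -c "from station import get_state as g;s=g();print(s['contact_force'],s['wrist_torque'])"
```

```text
ee_pos: [0.6357, 0.1637, 0.241]
contact_force: [0.4, 0.1, 1.0]
[0.40673188 0.06531491 1.03760205] [-0.23977198 -0.27560546 -0.06244699]
```

```bash
python3 -m crank '[[-0.02,0,-0.003,0,0,0,0],[-0.05,0,-0.003,0,0,0,0],[-0.1,0,-0.003,0,0,0,0],[-0.15,0,-0.003,0,0,0,0],[-0.2,0,-0.003,0,0,0,0],[-0.25,0,-0.003,0,0,0,0],[-0.25,0,-0.003,0,0,0,0]]' | egrep 'pos|cont'
python3 -c "from station import get_state as g;s=g();print(s['contact_force'],s['wrist_torque'])"
```

```text
ee_pos: [0.6343, 0.1431, 0.2391]
contact_force: [-0.0, -0.8, -3.3]
[-0.03760345 -0.80912725 -3.27675826] [-0.3285474   0.08367578  0.01833898]
```

```bash
python3 -m crank '[[-0.04,0,0,0,0,0,0],[-0.08,0,0,0,0,0,0],[-0.12,0,0,0,0,0,0],[-0.16,0,0,0,0,0,0],[-0.2,0,0,0,0,0,0],[-0.24,0,0,0,0,0,0],[-0.24,0,0,0,0,0,0]]' | egrep 'pos|cont'
python3 -c "from station import get_state as g;s=g();print(s['contact_force'],s['wrist_torque'])"
```

```text
ee_pos: [0.6332, 0.1247, 0.2373]
contact_force: [-3.7, 3.5, -4.3]
[-3.6666285   3.52504518 -4.2802026 ] [ 0.71495717  0.69744263 -0.0561003 ]
```

```bash
for i in 1; do python3 -m crank '[[-0.05,0,0.002,0,0,0,0],[-0.1,0,0.002,0,0,0,0],[-0.15,0,0.002,0,0,0,0],[-0.2,0,0.002,0,0,0,0],[-0.25,0,0.002,0,0,0,0],[-0.3,0,0.002,0,0,0,0],[-0.3,0,0.002,0,0,0,0]]' | egrep 'pos|cont|wid'
python3 -c "from station import get_state as g;s=g();print(s['contact_force'],s['wrist_torque'])"; done
```

```text
ee_pos: [0.6307, 0.0985, 0.2346]
contact_force: [-7.9, -3.6, -0.9]
grip_width: 0.132
[-7.8715751  -3.59214066 -0.86103041] [-1.24038393  2.0153439   0.02340891]
```

```bash
for i in 1; do python3 -m crank '[[-0.05,0.004,0,0,0,0,0],[-0.1,0.008,0,0,0,0,0],[-0.15,0.012,0,0,0,0,0],[-0.2,0.012,0,0,0,0,0],[-0.25,0.012,0,0,0,0,0],[-0.3,0.012,0,0,0,0,0],[-0.3,0.012,0,0,0,0,0]]' | egrep 'pos|cont|wid'
python3 -c "from station import get_state as g;s=g();print(s['contact_force'],s['wrist_torque'])"; done
```

```text
ee_pos: [0.6308, 0.0757, 0.2323]
contact_force: [-6.5, -0.1, -2.9]
grip_width: 0.13
[-6.51708605 -0.139609   -2.92043809] [-0.15578382  1.42525821  0.17855757]
```

```bash
for i in 1; do python3 -m crank '[[-0.05,0,0,0,0,0,0],[-0.1,0,0,0,0,0,0],[-0.15,0,0,0,0,0,0],[-0.2,0,0,0,0,0,0],[-0.25,-0.004,0,0,0,0,0],[-0.3,-0.01,0,0,0,0,0],[-0.36,-0.014,0,0,0,0,0],[-0.42,-0.014,0,0,0,0,0],[-0.42,-0.014,0,0,0,0,0]]' | egrep 'pos|cont|wid'
python3 -c "from station import get_state as g;s=g();print(s['contact_force'],s['wrist_torque'])"; done
```

```text
ee_pos: [0.6293, 0.0426, 0.2291]
contact_force: [0.6, -0.6, -5.2]
grip_width: 0.135
[ 0.62101278 -0.6051226  -5.23659544] [-0.36263476  0.01294981 -0.02560653]
```

```bash
python3 -m crank '[[-0.05,0,0.004,0,0,0,0],[-0.05,0,0.005,0,0,0,0],[-0.05,0,0.005,0,0,0,0],[-0.05,0,0.005,0,0,0,0]]' | egrep 'pos|cont|wid'
python3 - <<'E'
from h import *
im=grab('scene'); cv2.imwrite('pics/s4.png',cv2.resize(im['color'][110:270,240:360,::-1],(450,600),interpolation=2))
E
```

```text
ee_pos: [0.6288, 0.0399, 0.2287]
contact_force: [0.7, -1.4, -1.0]
grip_width: 0.135
```

View pics/s4.png

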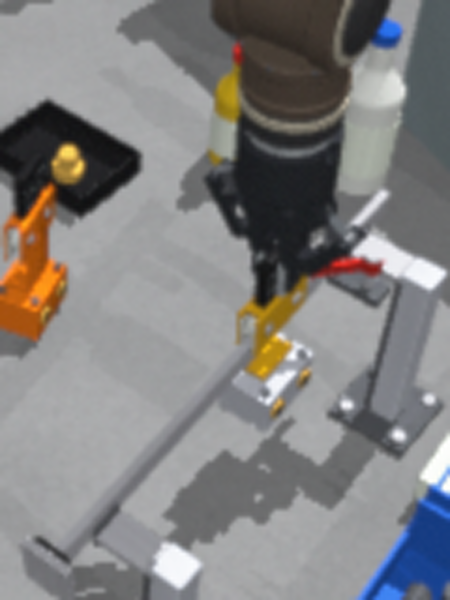

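The picture shows the carrier hanging on the bar at (270,310), past the red latch, which lies back across the bar at (340,268). I'll release it now.

```bash
python3 -m crank '[[0,0,0,0,0,0,0.7],[0,0,0,0,0,0,0.7],[0,0,0,0,0,0,0.7],[0,0,0,0,0,0,0.7],[0,0,0,0,0,0,0.7],[0,0,0,0,0,0,0.7],[0,0,0,0,0,0,0.7],[0,0,0,0,0,0,0.7],[0,0,0,0,0,0,0.7],[0,0,0,0,0,0,0.7],[0,0,0,0,0,0,0.7],[0,0,0,0,0,0,0.7],[0,0,0,0,0,0,0.7],[0,0,0,0,0,0,0.7],[0,0,0,0,0,0,0.7]]'
python3 - <<'E'
from h import *
im=grab('scene'); pickle.dump(im,open('s5.pkl','wb')); cv2.imwrite('pics/s5.png',cv2.resize(im['color'][110:290,240:360,::-1],(400,600),interpolation=2))
E
```

```text
time: 18.2
ee_pos: [0.6285, 0.0398, 0.2283]
orientation: [[0.056, 0.998, 0.006], [0.993, -0.056, 0.101], [0.101, -0.0, -0.995]]
contact_force: [0.2, 1.4, 0.6]
grip_width: 0.698
finger_force: 0.0
```

View pics/s5.png

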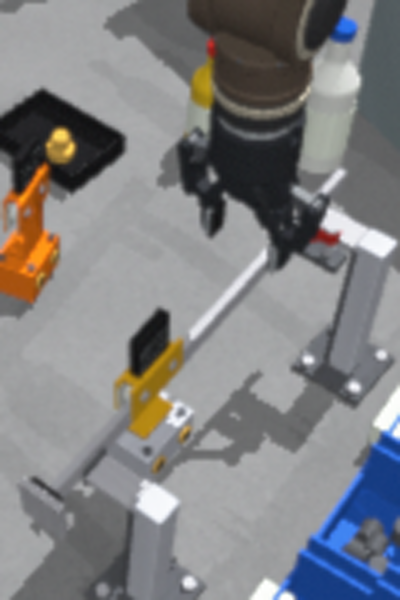

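The carrier is rolling freely, now at (155,370), about two thirds of the way to the stop. I'll back the hand straight up and wait.

```bash
python3 -m crank '[[0,0,-0.2,0,0,0,0.7],[0,0,-0.5,0,0,0,0.7],[0,0,-0.8,0,0,0,0.7],[0,0,-0.8,0,0,0,0.7],[0,0,-0.8,0,0,0,0.7],[0,0,-0.8,0,0,0,0.7],[0,0,-0.8,0,0,0,0.7],[0,0,-0.8,0,0,0,0.7],[0,0,-0.8,0,0,0,0.7],[0,0,-0.8,0,0,0,0.7],[0,0,-0.8,0,0,0,0.7],[0,0,-0.8,0,0,0,0.7],[0,0,-0.8,0,0,0,0.7],[0,0,-0.8,0,0,0,0.7],[0,0,-0.8,0,0,0,0.7],[0,0,-0.8,0,0,0,0.7],[0,0,-0.8,0,0,0,0.7],[0,0,-0.8,0,0,0,0.7],[0,0,-0.8,0,0,0,0.7],[0,0,-0.8,0,0,0,0.7]]' >/dev/null
python3 -m crank '[[0,0,0,0,0,0,0.7],[0,0,0,0,0,0,0.7],[0,0,0,0,0,0,0.7],[0,0,0,0,0,0,0.7],[0,0,0,0,0,0,0.7],[0,0,0,0,0,0,0.7],[0,0,0,0,0,0,0.7],[0,0,0,0,0,0,0.7],[0,0,0,0,0,0,0.7],[0,0,0,0,0,0,0.7],[0,0,0,0,0,0,0.7],[0,0,0,0,0,0,0.7],[0,0,0,0,0,0,0.7],[0,0,0,0,0,0,0.7],[0,0,0,0,0,0,0.7]]'
python3 - <<'E'
from h import *
im=grab('scene'); P=cloud(im); v,u=np.mgrid[:384,:512]
def top(im):
    P=cloud(im); m=(im['color'].max(2)<70)&(P[...,2]>.19)&(P[...,0]>.58)&(P[...,0]<.67)&(P[...,1]<-.1); q=P[m]; return m.sum(),q.mean(0),q.max(0)
print(top(im))
python=0
import time
im2=grab('scene'); print(top(im2),get_state()['time'])
cv2.imwrite('pics/s6.png',cv2.resize(im2['color'][110:290,240:360,::-1],(400,600),interpolation=2))
E
```

```text
time: 21.75
ee_pos: [0.6282, 0.0334, 0.2921]
orientation: [[0.056, 0.998, 0.006], [0.993, -0.056, 0.101], [0.101, 0.0, -0.995]]
contact_force: [0.5, 0.5, -0.0]
grip_width: 0.704
finger_force: 0.0
(np.int64(154), array([ 0.62016741, -0.20958759,  0.23134857]), array([ 0.6243804 , -0.18751008,  0.25000575]))
(np.int64(155), array([ 0.62023355, -0.20972709,  0.2314147 ]), array([ 0.62431693, -0.18776982,  0.24927673])) 21.85
```

View pics/s6.png

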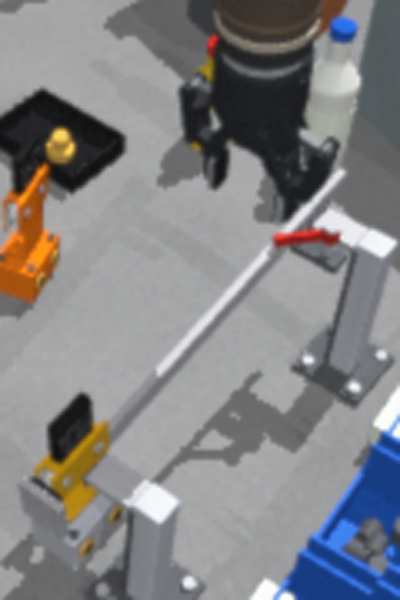

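The carrier rests against the stop at (70,470), upright on the bar. It is unmoved between the two readings, the latch at (305,238) is shut, and the hand is clear.

```bash
python3 -c "
from station import finish_job
print(finish_job())"
```

```text
the job is handed in; nothing more can be done
None
```

The job is handed in: the yellow carrier was set on the bar, pushed past the latch and let go, and the last pictures show it at rest against the rubber stop with the latch shut; no verdict came back.

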